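Set up the soap board: tip the loaf, stand the stop plate

TASK

Get the soap loaf ready for cutting. First tip the standing loaf over the edge of the cutting board by pushing its top, so that it lies flat and roughly straight along the board (do not pick the loaf up); then take the tall square-topped plate out of the rack and stand it upright in the slot of the board, pushed fully down to the slot's floor. Leave the other two plates in the rack and do not knock over the brown bottles standing nearby.

Things in the scene. Friction and masses are not known exactly. Their poses are not given: they have to be found in the camera images.
- board: Fixed brown wooden cutting board lying on the table, 120 (x) x 240 (y) x 10 mm thick. Origin at the centre of its underside, z up. It runs along its y axis: the loaf stands at its +y end, the slotted block stands on it near its -y end.
- slot (a point): Centre of the slot's mouth, at the top of the slotted wooden block fixed on the board (116 (x) x 44 (y) x 42 mm high, 75 mm from the board's centre towards -y; mouth 52 mm above the table). Slot: 92 mm long along the board's x, 14 mm wide along its y, 35 mm deep (floor 17 mm above the table); its top 10 mm flare out to 24 mm wide at the mouth. Axes as the board's.
- loaf_mid (a point): Centre of the cream soap loaf, a block 60 x 60 x 140 mm tall (its z), 0.4-0.7 kg. Stands on end on the table, square to the board, about 1 mm from the 10 mm high edge of its +y end. The edge stops its foot: pushed near the top towards the board's -y (2-3 N) it tips, falls by itself past 25-30 degrees, and lies along the board, foot end overhanging 10-30 mm, head 50 mm short of the block.
- stop_mid (a point): Centre of the plain plywood plate with a square top, the tallest of three in the rack: 80 mm wide (its x), 10 mm thick (its y), 120 mm tall (its z), 0.08 kg. It starts upright, loose in one of the rack's three slots, its foot 9 mm above the table; its top is 60 mm above this point.
- rack: Fixed white block 110 (x) x 180 (y) x 34 mm high, with three slots 84 mm long along its x, 14 mm wide and 25 mm deep, at y = -60, 0 and +60 mm; one plate stands in each, in any order. Origin at the centre of its underside.
- low_plate: Plywood plate 80 (x) x 10 (y) x 60 mm tall with a square top, standing in the rack; to be left there. Origin at the centre of its foot.
- round_plate: Plywood plate 80 (x) x 10 (y) x 80 mm tall with a half-round top, standing in the rack; to be left there. Origin at the centre of its foot.
- bottle_a: Capped brown glass bottle, 54 mm in diameter, 125 mm tall, standing beyond the board. Origin at the centre of its foot.
- bottle_b: Another such bottle, standing to the robot's left. Origin at the centre of its foot.
- bottle_c: A third such bottle, standing beyond the board beside the first. Origin at the centre of its foot.
Mind the look-alikes: they are no part of the job. Leave any purple look-alike of the part that bears loaf_mid alone.

How it is judged (in metres and radians):
On the way, in this order (a step that is already met when the one before it is completed fails the run):
1. the loaf lies flat along the board (angle between loaf_mid's own z axis and vertical between 1.45 and 1.69 rad and height (world z) of loaf_mid between 0.035 and 0.046 m and x of loaf_mid in the frame of board between -0.03 and 0.03 m and y of loaf_mid in the frame of board between 0 and 0.1 m and angle between the z axis of loaf_mid and the y axis of board, either way round below 0.3 rad), for 0.2 s.
2. the tall plate stands in the board's slot, fully down (angle between stop_mid's own z axis and vertical below 0.2 rad and x of stop_mid in the frame of slot between -0.012 and 0.012 m and y of stop_mid in the frame of slot between -0.014 and 0.014 m and z of stop_mid in the frame of slot between 0.02 and 0.03 m), for 0.2 s.
At the end, for the whole second after the job is handed in: Loaf flat on the board (7 deg), within 17 deg of its length, centre within 30 mm of its centre line and 0-100 mm from its centre towards +y; tall plate in the slot, foot within 5 mm of the floor, within 11 deg of upright, centre within 12 mm along and 14 mm across; both released, at rest (all of step 1 and all of step 2 and linear speed of loaf below 0.02 m/s and angular speed of loaf below 0.2 rad/s and linear speed of stop_plate below 0.05 m/s and angular speed of stop_plate below 0.6 rad/s); the robot touches nothing.
It fails at once if the loaf is picked up (its centre rises above 120 mm) (height (world z) of loaf_mid above 0.12 m).
It fails at once if another plate is taken from the rack (moved over 30 mm) (distance of any of low_plate, round_plate from where it was at the start of the episode above 0.03 m).
It fails at once if a brown bottle is knocked over (leans over 0.6 rad) (angle between any of bottle_a, bottle_b, bottle_c's own z axis and vertical above 0.6 rad).
It also fails if it takes over 58 s, if anything falls off the work surface, if the arm or the gripper's body presses on something with over 40 N, if the wrist force passes 120 N, or if a joint passes its speed limit or range.

ROBOT

A 6-joint arm with a two-finger parallel gripper is mounted at the origin on the work surface. World frame = base frame: x ahead of the robot, y to its left, z up, the work surface at z = 0. Lengths are in mm, angles in rad, forces in N, time in s.
With the tool pointing down it reaches from about 300 to 775 mm from the base axis. Payload 14.6 kg.
Tool frame: the origin (TCP) lies on the centre line of the jaws, within the pads' length; the fingertips stand 19 mm ahead of it and the grasp point (between the pads) is the TCP (bot.tip_reach is the distance from the TCP to the fingertips, in mm); y points along the fingers, x is the direction in which the jaws open and shut, and the axes are right-handed (so a half turn about y gives the same grasp; the last joint's range is limited). The gripper opens to 85 mm and grips with 20 to 120 N. Pads are 22 mm wide; open, the fingers measure 114 mm over their backs; the gripper's body (76 mm by 85 mm) begins 54 mm behind the grasp point. The pads swing forward as they close: fully open they stand 13 mm farther back than shut.
Start: joints at [1.204, 0.3, 1.521, -0, 1.321, -0.067], TCP at [162.428, 525.458, 250.281] pointing down, gripper open.
Joint ranges: [-3.03, 3.03], [-0.79, 2.21], [0.23, 2.52], [-1.04, 4.18], [0, 3.07], [-2.55, 2.55]. Speed limits (rad/s): [2.22, 2.22, 2.57, 3.14, 3.14, 3.14].

INTERFACE

Orientations are given as a unit quaternion [w, x, y, z].
In Python, from rig import bot gives the robot as it stands. Calls block until the motion is done:
- bot.move_to(position, orientation): joint-space move of the TCP to a pose.
- bot.servo_line(position, attitude=None, speed=150, until_force=None): straight line of the TCP; attitude=None keeps the orientation; speed is the mean speed in mm/s. With until_force (N) it stops when the force on the tool has changed by that much, and returns True; else False.
- bot.move_joints(angles): joint-space move.
- bot.move_gripper(opening, grip_force=None): finger opening in mm; grip_force is the grip in N (None keeps the last); returns when the fingers have stopped.
- bot.dwell(seconds).
- bot.ik(position, orientation): joint angles nearest the present ones, or None.
- bot.read_state(): the state.
- bot.read_camera(name): name is "scene" or "top" or "wrist"; returns a dict with "image" (480x640x3 uint8, blue, green, red), "depth" (480x640 float32, mm along the optical axis (not along the pixel's ray), 0 where there is no reading), "fovy" (degrees; the focal length in pixels is half the picture's height over the tangent of half this angle, whatever the lens; pixels are square), "cx", "cy" (the principal point, pixels), "k1" (the pictures are not rectified: a ray, as slopes to the right and down, at radius r is drawn at 1 + k1 r^2 times it, then the intrinsics apply), "eye" and "attitude" of the camera in the world; the wrist camera has in their place "mount" (4x4, takes a point from camera to tool coordinates, whose origin is the TCP and whose axes are the tool frame's). Camera axes: x right, y down, z forward; pixel columns grow to the right and rows downward; lengths in mm; the calibration is good to about 2 mm. A picture is of the moment at which its call begins: read the wrist's pose just before it.
A pose or a line that the arm cannot do raises bot.MotionError and nothing moves.
- bot.finish_job(): hands the job in, once; it reports no verdict.
The state is a dict: "clock": time; "joint_positions": joint angles; "qvel": joint speeds; "effort": joint torques, N m; "ee_pos": TCP position; "tool_rot": TCP orientation; "ft_force": force on the tool from outside, world axes, zero at the start; "moment": the same for the moment, N m; "grip_width": finger opening in mm.
Only numpy, scipy, OpenCV 4.12 (cv2) and the standard library are available. Lean on these libraries where they do the work, as an engineer would, in place of code of your own. Each camera call takes 0.05 s, during which the arm holds its last target. There are 200 camera calls.

## Working session

There is one attempt and no reset: what is moved stays moved. The work goes in short steps, each a Python script; the robot and the scene stay as the last script left them, time stands still between calls to the robot, and variables do not carry over. Pictures are saved under pics/ and viewed, about 8 in all and at most 12, crops included, and the job is handed in when it is done.

```bash
ls; mkdir -p pics; cat > h.py <<'E'
import numpy as np, cv2
from scipy.spatial.transform import Rotation as R
from rig import bot
def rot(q): return R.from_quat([q[1],q[2],q[3],q[0]])
def cloud(c, pose=None):
    """world points (480,640,3) in mm; NaN where no depth"""
    f=240/np.tan(np.radians(c["fovy"])/2)
    K=np.array([[f,0,c["cx"]],[0,f,c["cy"]],[0,0,1.]])
    u,v=np.meshgrid(np.arange(640.),np.arange(480.))
    n=cv2.undistortPoints(np.stack([u,v],-1).reshape(-1,1,2),K,np.array([c["k1"],0,0,0,0.])).reshape(480,640,2)
    z=np.where(c["depth"]>0,c["depth"],np.nan)
    P=np.dstack([n[...,0]*z,n[...,1]*z,z])
    if "mount" in c:
        M=np.array(c["mount"]); P=P@M[:3,:3].T+M[:3,3]
        return P@rot(pose["tool_rot"]).as_matrix().T+np.array(pose["ee_pos"])
    A=np.array(c["attitude"]); A=A if A.shape==(3,3) else rot(A).as_matrix()
    return P@A.T+np.array(c["eye"])
E
python3 - <<'E'
from h import *
s=bot.read_state(); print(s["clock"],s["ee_pos"],s["tool_rot"])
for n in ("top","scene"):
    c=bot.read_camera(n); cv2.imwrite(f"pics/{n}0.png",c["image"]); np.save(f"pics/{n}0.npy",cloud(c)); np.save(f"pics/{n}0i.npy",c["image"])
    print(n,c["eye"],c["attitude"],c["fovy"],c["k1"])
E
```

```text
pics
0.0 [162.3445306  525.27627817 249.70957391] [-0.56882569  0.56927499  0.41939832 -0.42008139]
top [ 384.88353494   23.21013044 1040.52369131] [ 0.04015924 -0.69905438  0.7122241  -0.04946756] 56.84849896333113 -0.05554070989182136
scene [1400.75014147   -5.27238457 1020.20414639] [-0.27085145  0.6608402   0.65206727 -0.25443661] 50.180240906317614 0.051692234054704786
```

View pics/top0.png

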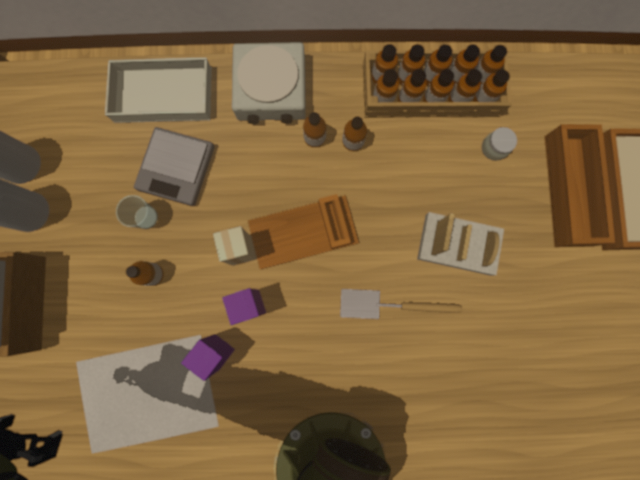

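View pics/scene0.png

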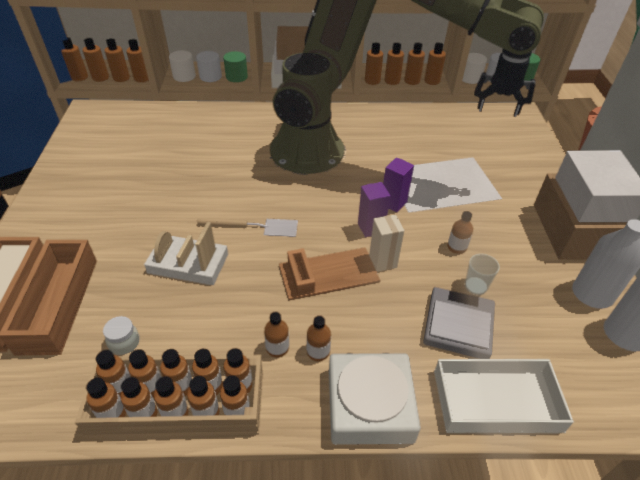

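The top view shows the loaf at (232,244), the board running to (357,220) with its block at (337,222), the rack at (462,243) and the purple look-alikes at (243,307) and (208,357). In the scene view the tall plate is the rack's +y one, at (207,247).

```bash
cat > m.py <<'E'
from h import *
P=np.load("pics/top0.npy"); S=np.load("pics/scene0.npy")
def sel(P,u0,u1,v0,v1,z0,z1):
    Q=P[v0:v1,u0:u1].reshape(-1,3); return Q[(Q[:,2]>z0)&(Q[:,2]<z1)]
def rect(n,Q):
    r=cv2.minAreaRect(Q[:,:2].astype(np.float32)); print(n,len(Q),np.round(r[0],1),np.round(r[1],1),round(r[2],2),"z",np.round(np.percentile(Q[:,2],[5,50,95]),1), "mean",Q[:,:2].mean(0).round(1))
rect("loaftop",sel(P,205,260,215,275,125,150))
rect("board",sel(P,245,365,185,280,6,16))
rect("board+block",sel(P,245,365,185,280,6,60))
rect("blocktop",sel(P,300,370,185,260,44,60))
rect("rack",sel(P,410,515,200,285,25,42))
for z0,z1 in((42,150),(100,150),(75,150)): rect(f"pl{z0}",sel(P,410,515,200,285,z0,z1))
for n,(a,b) in dict(p1=(432,456),p2=(456,474),p3=(478,505)).items(): rect(n,sel(P,a,b,205,280,45,150))
for n,(a,b,c,d) in dict(A=(295,335,100,150),C=(337,375,110,155),B=(120,165,255,290)).items(): rect(n,sel(P,a,b,c,d,90,150))
rect("purple1",sel(P,220,268,285,330,90,200)); rect("purple2",sel(P,180,235,330,385,90,250))
# scene-camera check in world coords
Q=S.reshape(-1,3)
def box(x0,x1,y0,y1,z0,z1): return Q[(Q[:,0]>x0)&(Q[:,0]<x1)&(Q[:,1]>y0)&(Q[:,1]<y1)&(Q[:,2]>z0)&(Q[:,2]<z1)]
np.save("pics/Q.npy",Q)
rect("S rack region high",box(300,560,-350,-130,100,150)); rect("S loaf",box(300,560,100,300,130,150))
rect("S blocktop",box(350,560,-80,60,45,60))
E
python3 m.py
```

```text
loaftop 880 [497.2 200.3] [60.5 59.7] 13.56 z [135.8 139.6 142.2] mean [496.3 199. ]
board 4147 [528.3  63.2] [154.1 272.9] 19.06 z [ 7.   9.7 13.1] mean [533.5  72.4]
board+block 5204 [528.  64.] [154.1 274.5] 19.06 z [ 7.1 10.4 52.1] mean [537.1  57.3]
blocktop 709 [557.  -17.3] [116.7  44.3] 13.89 z [45.9 51.3 54.3] mean [556.3 -17.3]
rack 2461 [ 499.7 -313.5] [182.4 108.9] 76.3 z [29.5 33.3 36.9] mean [ 496.3 -308.9]
pl42 1177 [ 499.6 -313. ] [131.9  78.6] 76.44 z [ 46.6  72.8 128.9] mean [ 500.2 -302.1]
pl100 299 [ 513.7 -255. ] [12.  78.2] 75.19 z [103.9 126.8 130.5] mean [ 512.5 -252.7]
pl75 564 [ 499.8 -313.3] [131.6  78.4] 76.62 z [ 78.  104.2 129.9] mean [ 504.8 -285.1]
p1 521 [ 513.6 -255.1] [12.3 78.4] 76.11 z [ 52.  108.8 130. ] mean [ 512.4 -251.5]
p2 265 [ 500.  -311.4] [11.6 78.1] 75.89 z [47.4 66.9 70.7] mean [ 499.4 -309.7]
p3 356 [ 485.7 -371. ] [12.7 78.4] 76.44 z [47.9 72.5 88.7] mean [ 484.4 -368.4]
A 238 [766.8  24.8] [36.3 34. ] 69.27 z [ 91.  114.1 126.3] mean [765.5  23.5]
C 239 [756.3 -68.4] [36.3 30.7] 63.28 z [ 90.8 113.6 126.2] mean [754.9 -68.4]
B 287 [442.7 405.7] [32.5 38.8] 75.33 z [ 90.8 113.5 126.1] mean [443.2 404.5]
purple1 963 [368.8 179.4] [60.9 59.3] 17.6 z [116.1 139.4 142. ] mean [369.6 176.5]
purple2 1122 [263.3 257. ] [61.  61.8] 51.34 z [102.1 139.  141.9] mean [265.9 252.8]
S rack region high 257 [ 512.9 -255.6] [12.1 84.3] 76.02 z [103.1 123.6 132.1] mean [ 518.1 -255.3]
S loaf 911 [412.1 191.7] [115.6 241.2] 81.82 z [133.1 139.8 143. ] mean [439.2 190.6]
S blocktop 255 [530.5 -24.3] [70.  44.2] 13.42 z [46.4 51.8 55.6] mean [526.2 -24.2]
```

```bash
cat >> h.py <<'E'
BY=np.radians(13.8); bx=np.array([np.cos(BY),np.sin(BY),0]); by=np.array([-np.sin(BY),np.cos(BY),0])
loaf=np.array([497.2,200.3,0]); slot=np.array([557.,-17.3,52]); stop=np.array([513.7,-255.1,69])
def down(xdir):
    """tool pointing down with jaw axis along +-xdir, whichever is nearest the present joints"""
    out=[]
    for s in(1,-1):
        x=s*xdir; y=np.array([0,0,-1.]); q=R.from_matrix(np.c_[x,y,np.cross(x,y)]).as_quat(); out.append(np.r_[q[3],q[:3]])
    return out
def pick(p,xdir):
    j=np.array(bot.read_state()["joint_positions"]); best=None
    for q in down(xdir):
        a=bot.ik(list(p),list(q))
        if a is not None and (best is None or abs(np.array(a)-j).max()<best[0]): best=(abs(np.array(a)-j).max(),q)
    return list(best[1])
E
python3 - <<'E'
from h import *
a=loaf+56*by; a[2]=250; q=pick(a,bx)
bot.move_gripper(30)
bot.move_to(list(a),q); a[2]=139; bot.servo_line(list(a)); print(bot.read_state()["ee_pos"],a)
f0=np.array(bot.read_state()["ft_force"])
b=a-87*by; r=bot.servo_line(list(b),speed=45); s=bot.read_state(); print(s["ee_pos"],np.array(s["ft_force"])-f0,s["clock"])
b[2]=260; bot.servo_line(list(b),speed=250)
p=stop.copy(); p[2]=300
q=pick(p,np.array([.237,.971,0])); bot.move_to(list(p),q)
c=bot.read_camera("top"); cv2.imwrite("pics/top1.png",c["image"][150:330,180:540]); np.save("pics/top0.npy",cloud(c))
s=bot.read_state(); c=bot.read_camera("wrist"); cv2.imwrite("pics/w1.png",c["image"]); np.save("pics/w1.npy",cloud(c,s)); print(bot.read_state()["clock"],s["joint_positions"])
from m import sel,rect
rect("loaf",sel(np.load("pics/top0.npy"),200,330,180,290,60,80))
E
```

```text
[484.16797627 255.00786733 139.91531056] [483.84212638 254.68351967 139.        ]
[504.56782627 170.33229324 139.00135685] [-0.07312306 -0.75305985 -0.46893564] 5.2
7.5083 [-5.23223352e-01  3.21069322e-01  1.37880881e+00  1.09402225e-04
  1.44213441e+00  1.28475402e+00]Traceback (most recent call last):
  File "<stdin>", line 12, in <module>
  File "m.py", line 7, in <module>
    rect("loaftop",sel(P,205,260,215,275,125,150))
    ~~~~^^^^^^^^^^^^^^^^^^^^^^^^^^^^^^^^^^^^^^^^^^
  File "m.py", line 6, in rect
    r=cv2.minAreaRect(Q[:,:2].astype(np.float32)); print(n,len(Q),np.round(r[0],1),np.round(r[1],1),round(r[2],2),"z",np.round(np.percentile(Q[:,2],[5,50,95]),1), "mean",Q[:,:2].mean(0).round(1))
                                                                                                                               ~~~~~~~~~~~~~^^^^^^^^^^^^^^^^^^
    return _quantile_unchecked(
        a, q, axis, out, overwrite_input, method, keepdims, weights)
    return _ureduce(a,
                    func=_quantile_ureduce_func,
    ...<5 lines>...
                    overwrite_input=overwrite_input,
                    method=method)
    r = func(a, **kwargs)
    result = _quantile(arr,
                       quantiles=q,
    ...<2 lines>...
                       out=out,
                       weights=wgt)
    slices_having_nans = np.isnan(arr[-1, ...])
                                  ~~~^^^^^^^^^
IndexError: index -1 is out of bounds for axis 0 with size 0
```

View pics/top1.png

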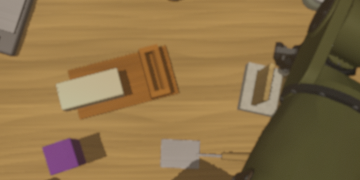

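View pics/w1.png

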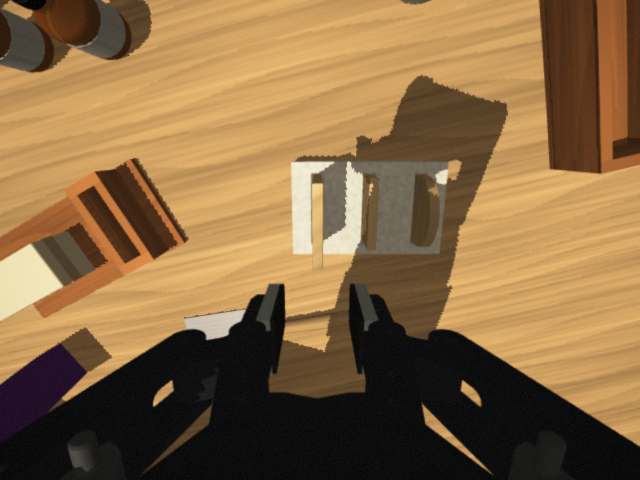

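The loaf lies on the board, in crop pixels (58–122, 70–108), roughly straight. In the wrist view the tall plate (317, 175–268) sits between the fingers. I'll measure both numerically.

```bash
sed -i '/^rect("loaftop"/,$d' m.py; sed -i 's/^P=.*//' m.py; python3 - <<'E'
from m import *
P=np.load("pics/top0.npy"); W=np.load("pics/w1.npy")
Q=sel(P,200,330,180,290,60,80); rect("loaf",Q); d=cv2.minAreaRect(Q[:,:2].astype(np.float32))[0]-(slot[:2]+75*by[:2]); print("in board",d@bx[:2],d@by[:2])
rect("tall W",sel(W,290,340,150,290,95,150)); rect("talltop W",sel(W,290,340,150,290,122,136)); rect("tall T",sel(P,430,458,205,280,100,150)); rect("block W",sel(W,20,200,140,300,46,60)); rect("rack W",sel(W,280,455,150,265,28,40))
E
```

```text
loaf 1733 [481.2 119.7] [131.1 140.6] 14.11 z [66.5 69.6 72.5] mean [514.2 128. ]
in board -40.941511397143344 76.17003843251555
tall W 973 [ 514.  -254.8] [ 9.7 80. ] 76.45 z [127.5 128.8 129.9] mean [ 516.2 -255.3]
talltop W 948 [ 514.  -254.6] [ 9.4 79.9] 76.57 z [127.7 128.8 129.9] mean [ 515.3 -255.1]
tall T 293 [ 513.8 -254.7] [11.  78.4] 75.71 z [103.9 126.9 130.6] mean [ 512.5 -252.8]
block W 3355 [543.   34.1] [116.4 154.6] 13.42 z [47.1 51.7 55.5] mean [554.3  -6.5]
rack W 10572 [ 499.7 -313.6] [181.1 110.6] 76.45 z [32.4 33.9 35.3] mean [ 505.  -308.7]
```

Loaf checks out: about (-7, 76) mm in the board frame and its top at 69.6 mm. Next I grasp the plate and carry it above the slot.

```bash
python3 - <<'E'
from m import *
t=np.radians(-13.5); ry=np.array([-np.sin(t),np.cos(t),0])
p=np.array([514,-254.9,300]); q=pick(p,ry)
bot.move_gripper(40); bot.move_to(list(p),q)
p[2]=106; print(bot.servo_line(list(p),speed=100,until_force=10))
bot.move_gripper(5,40); s=bot.read_state(); print(s["grip_width"],s["ee_pos"])
p[2]=240; bot.servo_line(list(p),speed=120); print(bot.read_state()["grip_width"])
a=slot.copy(); a[2]=240; q=pick(a,by); bot.move_to(list(a),q); bot.dwell(.3)
s=bot.read_state(); c=bot.read_camera("wrist"); cv2.imwrite("pics/w2.png",c["image"]); np.save("pics/w2.npy",cloud(c,s)); print(s["clock"],s["grip_width"],s["ee_pos"])
c=bot.read_camera("scene"); S=cloud(c); i=c["image"]; cv2.imwrite("pics/s2.png",cv2.resize(i[150:330,180:440],None,fx=3,fy=3))
c=bot.read_camera("top"); T=cloud(c); np.save("pics/t2.npy",T)
E
```

```text
False
9.748154194604842 [ 514.12921237 -254.95030173  106.23359274]
9.59540765244451
13.0 9.836929423773965 [556.99029912 -18.10849878 239.94818575]
```

View pics/w2.png

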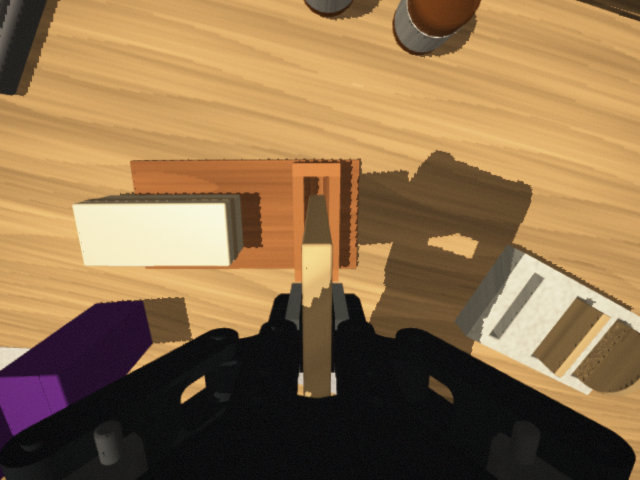

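View pics/s2.png

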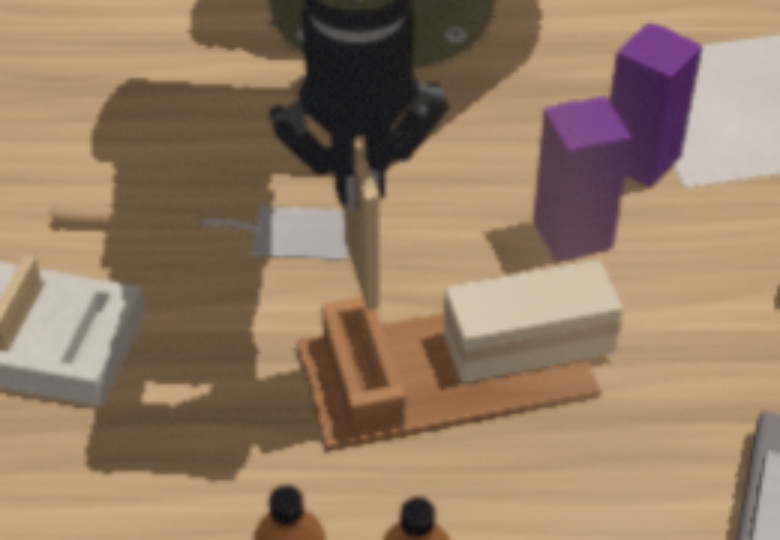

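The plate is gripped straight, with its front edge at wrist pixels (303–330, 195–400), over the block (293–340, 163–280). The loaf lies at (75–240, 200–265). I'll check the numbers in the board frame.

```bash
python3 - <<'E'
from m import *
B=np.c_[bx,by,[0,0,1]]
W=np.load("pics/w2.npy"); T=np.load("pics/t2.npy")
def pc(n,Q,a):
    L=(Q-slot*[1,1,0])@B; print(n,len(L),"x",np.percentile(L[:,0],[1,50,99]).round(1),"y",np.percentile(L[:,1],[1,50,99]).round(1),"z",np.percentile(L[:,2],[1,50,99]).round(1))
pc("block W",sel(W,285,350,155,300,48,56),0)
for z in((140,160),(180,200),(220,240),(250,270)): pc(f"plate W {z}",sel(W,296,338,180,400,*z),0)
pc("block T",sel(T,300,370,185,260,48,56),0)
pc("plate T",sel(T,300,370,185,290,225,270),0)
E
```

```text
block W 2708 x [-56.9  18.2  55.8] y [-21.8   2.5  21.8] z [48.7 51.9 53.6]
plate W (140, 160) 47 x [38.5 39.3 39.4] y [-5.5 -1.   4.1] z [146.6 153.3 159. ]
plate W (180, 200) 113 x [38.5 39.2 39.4] y [-5.4 -0.9  4.1] z [180.5 190.9 199.6]
plate W (220, 240) 417 x [ 9.7 38.9 39.4] y [-9.5 -0.4  8.4] z [220.4 232.  239.8]
plate W (250, 270) 5666 x [-18.1  10.1  39.2] y [-7.4 -0.6  6.4] z [251.6 262.6 267.4]Traceback (most recent call last):
  File "<stdin>", line 8, in <module>
  File "<stdin>", line 5, in pc
    return _quantile_unchecked(
        a, q, axis, out, overwrite_input, method, keepdims, weights)
    return _ureduce(a,
                    func=_quantile_ureduce_func,
    ...<5 lines>...
                    overwrite_input=overwrite_input,
                    method=method)
    r = func(a, **kwargs)
    result = _quantile(arr,
                       quantiles=q,
    ...<2 lines>...
                       out=out,
                       weights=wgt)
    slices_having_nans = np.isnan(arr[-1, ...])
                                  ~~~^^^^^^^^^
IndexError: index -1 is out of bounds for axis 0 with size 0
```

The plate is within 1 mm of the slot in x and y, so I'll insert it.

```bash
python3 - <<'E'
from m import *
a=slot+0.8*by; a[2]=165; bot.servo_line(list(a),speed=100)
a[2]=122; print(bot.servo_line(list(a),speed=40,until_force=15),bot.read_state()["ee_pos"])
a[2]=108; print(bot.servo_line(list(a),speed=20,until_force=15)); s=bot.read_state(); print(s["ee_pos"],s["ft_force"],s["grip_width"])
E
```

```text
False [556.94389805 -16.52556532 122.27821036]
True
[557.17132481 -16.58721355 114.1409507 ] [0.73700466 0.6930884  3.67108282] 9.606072355249973
```

Contact came at 114.1 mm, where 114 was expected for the slot's floor. Releasing and checking.

```bash
python3 - <<'E'
from m import *
bot.move_gripper(30); a=np.array(bot.read_state()["ee_pos"]); a[2]=270; bot.servo_line(list(a),speed=120)
b=a-130*bx; b[2]=270; bot.servo_line(list(b)); bot.dwell(.5)
s=bot.read_state(); c=bot.read_camera("wrist"); W=cloud(c,s); cv2.imwrite("pics/w3.png",c["image"])
T=cloud(bot.read_camera("scene")); B=np.c_[bx,by,[0,0,1]]
for n,C in(("W",W),("S",T)):
    L=((C-slot*[1,1,0])@B).reshape(-1,3)
    def pc(m,k):
        Q=L[k]; print(n,m,len(Q),*[np.percentile(Q[:,i],[1,50,99]).round(1) for i in range(3)]) if len(Q) else 0
    near=(abs(L[:,0])<60)&(abs(L[:,1])<22)
    pc("plate top",near&(L[:,2]>128)&(L[:,2]<150)); pc("plate mid",near&(L[:,2]>70)&(L[:,2]<90))
    pc("loaf top",(abs(L[:,0])<60)&(L[:,1]>60)&(L[:,1]<260)&(L[:,2]>60)&(L[:,2]<80))
print(s["clock"])
E
```

```text
W plate top 1713 [-40.1  -0.3  34.7] [-4.2  0.6  5.6] [134.9 137.  138.8]
W plate mid 19 [-40.6 -40.5 -40.1] [-3.9  0.5  4.8] [70.4 82.5 84.7]
W loaf top 11028 [-37.1  -6.8  21.5] [ 80.5 148.2 218.2] [65.6 69.9 71.8]
S plate top 127 [-41.    4.4  40.7] [-4.9 -0.2  5.5] [128.5 137.  141.2]
S plate mid 57 [-37.1  20.1  40.6] [-4.9 -4.   3.7] [70.4 80.4 88.7]
S loaf top 1090 [-37.5  -3.2  23.8] [ 81.1 148.3 218.6] [60.5 70.  74.6]
19.0583
```

View pics/w3.png

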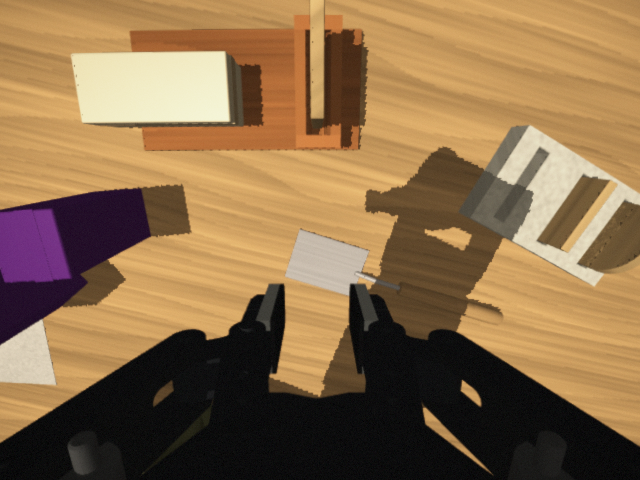

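The plate stands upright in the slot (317, 0–118), top at 137 mm, which puts its foot on the floor. The loaf (72–240, 52–125) lies flat and straight at board (-7, +74). The other plates are still in the rack, and the gripper is clear.

```bash
python3 -c "
from rig import bot
bot.finish_job()"
```

```text
the job is handed in; nothing more can be done
```

I tipped the loaf over the board's edge with one push near its top. I then moved the tall plate from the rack's +y slot into the board's slot and pressed it down until contact. The job was handed in at about 19 s of the 58 s allowed.

- **Loaf:** it lies flat, with its top at 70 mm. Its centre is about 7 mm off the board's centre line and 74 mm from the board's centre towards +y. It is straight along the board to within a few degrees.
- **Plate:** it stands upright within 1 mm of the slot's centre. Its top is at 137 mm, so its foot is on the slot's floor. It is released.
- **Rest of the scene:** the other two plates were still in the rack in the last wrist picture. I did not look at the bottles again at the end; the arm's path stayed well clear of all three. The gripper was clear of everything.

No final check failed, and the wrist and scene cameras agreed to within about 4 mm on everything measured at the end. One earlier loaf fit was thrown off by the purple look-alike; the final figures come from both cameras with it left out.

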